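# Close the jig's latch, drop the press cover on its locating pin and hold it down

### The arm

A 6-joint arm with a two-finger parallel gripper is mounted at the origin on a cart in front of the work surface, level with it; the furniture and walls round the work are solid. World frame = base frame: x ahead of the robot, y to its left, z up, the work surface at z = 0. Lengths are in m, angles in rad, forces in N, time in s.
With the tool pointing down it reaches from about 0.35 to 0.775 m from the base axis. Payload 5.5 kg.
Tool frame: the origin (TCP) lies at the very end of the fingers, on their centre line; the grasp point (between the pads) lies arm.tcp_to_grasp behind it (arm.tcp_to_grasp is the distance from the TCP to the grasp point, in m); z points along the fingers, y is the line along which they close (so a half turn about z gives the same grasp; the last joint's range is limited). The gripper opens to 85 mm and grips with 20 to 120 N. Pads are 22 mm wide; open, the fingers measure 114 mm over their backs; the gripper's body (76 mm by 85 mm) begins 54 mm behind the grasp point. The pads swing forward as they close: fully open they stand 13 mm farther back than shut.
Start: joints at [-1.379, 0.313, 0.046, 1.304, 0, 1.431], TCP at [0.187, -0.544, 0.231] pointing down, gripper open.
Joint ranges: [-2.76, 2.76], [-0.86, 1.69], [-1.03, 1.26], [-2.2, 2.34], [-1.47, 1.5], [-3.14, 3.14]. Speed limits (rad/s): [2.57, 2.57, 3.14, 3.14, 3.14, 3.14].

### API

Orientations are given as a unit quaternion [w, x, y, z].
In Python, from station import arm gives the robot as it stands.
- The arm moves only by the shell command python3 -m creep 'ROWS'. ROWS is JSON, a list of rows, each a list of 7 numbers: the shift along the tool's x, y, z in m, then the turn, a rotation vector about the tool's x, y, z in degrees, then the closure, from 0 (fully open) to 1 (shut). A call has 1 to 8 rows; each row shifts and turns the commanded pose from where the row before left it, along the tool's axes as they then stand; what a row does not reach is not made up. A row lasts 1/12 s, in which the tool goes at most 41.7 mm and 7.16 degrees, less where a joint would pass 70% of its speed; a pose out of reach is approached as far as the arm can. A call with a gripper value outside its range is refused whole. The fingers move at their own pace and stop on an object; the grip force is fixed at half the most. Time passes only in rows, so rows that do not move let the fingers close. It gives the time, the measured TCP pose, the force, the opening and the grip force at its end, in the units of the state.
- arm.observe(): the state, without advancing time (a new reading comes with each control period).
- arm.snapshot(name): name is "side" or "top" or "wrist"; returns the picture (384x512x3 uint8, red, green, blue); there is no depth.
- arm.camera_info(name): a dict with "vfov" (degrees; the focal length in pixels is half the picture's height over the tangent of half this angle, whatever the lens; pixels are square), "cx", "cy" (the principal point, pixels), "k1" (the pictures are not rectified: a ray, as slopes to the right and down, at radius r is drawn at 1 + k1 r^2 times it, then the intrinsics apply), "world_to_cam" (4x4, takes a point from world to camera coordinates). Camera axes: x right, y down, z forward; pixel columns grow to the right and rows downward; lengths in m; the calibration is good to about 2 mm. A picture is of the moment at which its call begins: read the wrist's pose just before it. camera_info takes no time and is no camera call; for the wrist camera it gives the pose at the moment of the call.
- arm.hand_in(): hands the job in; it is judged then, once.
Trained networks look in the newest picture that a camera, given by its name, has taken for a name from the list of things; names that differ only in an ending like _2 or _b are one class to them, and where a whole thing is asked for, a point or a joint stands for the part that bears it (a point fixed in the world has none). Each returns a list of dicts, best first, with "score" (0 to 1); they miss things now and then, are a little off and sometimes report something else, mostly with a low value. They report only what shows in the picture. A call takes as long as a camera call.
- arm.silhouettes(name, camera): "mask" (384x512 bool, what is visible of it) and "position" ([row, column] in pixels, amid what is visible of it).
The state is a dict: "time": time; "q": joint angles; "dq": joint speeds; "joint_efforts": joint torques, N m; "tool_pos": TCP position; "tcp_rot": TCP orientation; "force": force on the tool from outside, world axes, zero at the start; "moment": the same for the moment, N m; "opening": finger opening in m; "grasp_force": force on a finger pad.
Only numpy, scipy, OpenCV 4.12 (cv2) and the standard library are available. Lean on these libraries where they do the work, as an engineer would, in place of code of your own. Each camera call takes 0.05 s, during which the arm holds its last target. There are 200 camera calls.

### The job

Get the tag-bonding jig pressing: swing its red latch closed so that the arm lies fully home in its catch, then pick up the blue press cover by its black bar and, holding it square with the jig with its yellow dot at the pin's end, rest its flat underside on the tip of the brass locating pin with the hidden bore a couple of centimetres off it, and slide it along until the bore finds the pin and the cover drops on. Press the cover all the way down against the sprung bed and finish like that, with the fingers still on the bar and holding the cover fully pressed down; do not let it up. Leave the gauge, the sticker roll and the stamp where they are.

Things in the scene. Friction and masses are not known exactly. Their poses are not given: they have to be found in the camera images.
- jig: Grey bonding jig, a block 170 (x) x 190 (y) x 30 mm on rubber feet, fixed to the table. Origin: centre of its underside, on the table; z up; the flat deck is at z = 30 mm. In its frame the cover's place is centred at x = 0, y = -30 mm: there a black sprung bed 96 x 76 mm, carrying a white and green tag, stands 8 mm above the deck (top at z = 38 mm). The latch is along the +y side.
- pin_tip (a point): Tip of the upright brass locating pin, at x = 28, y = -30, z = 46 mm in the jig's frame. Pin 12 mm in diameter, its top 6 mm tapering to 6 mm at the tip; it stands 16 mm above the deck, 8 mm above the raised bed, through an 18 mm hole in the bed.
- bed (a joint): Sprung bed, in m: 0 raised, 0.008 fully down and flush with the deck. Spring: 5.6 N to start, 11.2 N at the bottom, against the pressing hand plus about 1 N (bed) and 2.5 N (cover), so that the hand pushes roughly 8 N to keep it down. The cover's weight alone does not lower it. It rises again when the push ends.
- latch (a joint): Red latch arm on an upright pivot, in rad: 0 closed (arm along the jig's -x direction from the pivot, lying in the dark steel catch), up to 1.4 open. Grows as the arm swings inwards over the bed (counter-clockwise from above). Starts 0.8 to 1.25, where it is in the cover's way. A stiff hinge (0.06 N m): it stays where it is left and stops at 0; moved by pushing or pinching its black peg.
- latch_pivot (a point): On the latch's pivot axis, halfway up the arm, 59 mm above the table; at x = 62, y = 70 mm in the jig's frame. Arm 14 mm wide, 10 mm thick.
- latch_peg (a point): On the axis of the upright black peg near the arm's free end, 80 mm from the pivot axis, 8 mm below the peg's top. Peg 12 mm in diameter, standing free from z = 64 to 97 mm above the table. The catch, a dark steel bracket open towards the bed, takes the arm 52 to 68 mm from the pivot axis, just short of the peg; it stands up to 72 mm above the table.
- cover: Loose press cover, 0.2 to 0.3 kg: a plate 116 (x) x 92 (y) x 23 mm, blue on top, aluminium beneath, with a black bar grip on top. Origin: centre of its underside; z up. A yellow dot on top marks the +x end. It belongs on the jig with its x axis along the jig's x axis. When pressed fully down its underside lies on the deck.
- bore (a point): Mouth of the round bore in the cover's underside, at x = 28, y = 0, z = 0 in its frame; 15 mm in diameter, 18 mm deep, blind, hidden from above. It goes over the pin; round it the underside is flat, so that the cover can ride on the pin's tip beside the bore.
- grip (a point): In the middle of the black bar grip, 50 mm above the cover's underside. Bar 64 mm long (cover's x), 22 mm thick (cover's y), from 23 to 62 mm above the underside.
- gauge: Bystander: green fruit-size gauge, a ring on a handle, 69 x 150 x 9 mm, lying on the table. Origin: centre of its underside.
- stickers: Bystander: roll of white and green stickers, 76 mm across, 32 mm high, lying flat. Origin: centre of its underside.
- stamp: Bystander: wooden hand stamp, 30 x 56 x 71 mm, upright. Origin: centre of its underside.

How it is judged:
On the way, in this order (a step that is already met when the one before it is completed fails the run):
1. the latch is closed, fully home in its catch, while the cover is not yet on the jig (value of joint latch below 0.08 rad and horizontal distance between bore and pin_tip above 0.05 m), for 0.2 s.
2. the cover's underside rests on the pin's tip with the bore 9 to 50 mm off it (horizontal distance between bore and pin_tip between 0.009 and 0.05 m and z of bore in the frame of jig between 0.043 and 0.051 m and contact force between cover and jig above 0.5 N), for 0.1 s.
3. the cover, held in the fingers, has dropped over the pin (horizontal distance between bore and pin_tip below 0.005 m and z of bore in the frame of jig below 0.041 m and contact force between the fingers and cover above 1 N), for 0.2 s.
At the end, for the whole second after the job is handed in: Still held: fingers on the cover over 3 N, bed down over 6.2 of 8 mm, bore under 2.5 mm above the deck and within 4 mm of the pin; cover level within 0.05 rad, square within 0.12 rad, dot at the pin's end, at rest; latch within 0.1 rad of closed; bystanders within 20 mm of their start (value of joint latch below 0.1 rad and horizontal distance between bore and pin_tip below 0.004 m and z of bore in the frame of jig below 0.0325 m and angle between the x axis of cover and the x axis of jig, either way round below 0.12 rad and x of cover in the frame of jig below 0.015 m and angle between cover's own z axis and vertical below 0.05 rad and value of joint bed above 0.0062 m and contact force between the fingers and cover above 3 N and linear speed of cover below 0.02 m/s and distance of each of gauge, stickers, stamp from where it was at the start of the episode below 0.02 m); the arm keeps its last pose, push and grip.
It fails at once if a bystander (gauge, sticker roll or stamp) was moved 30 mm or more (distance of any of gauge, stickers, stamp from where it was at the start of the episode above 0.03 m).
It also fails if it takes over 56 s, if anything falls off the work surface, if the arm or the gripper's body presses on something with over 40 N, if the wrist force passes 120 N, or if a joint passes its speed limit or range.

## Working session

There is one attempt and no reset: what is moved stays moved. The work goes in short steps, Python scripts to look and compute and a shell command to move; the robot and the scene stay as the last step left them, time stands still between calls to the robot, and variables do not carry over. Pictures are saved under pics/ and viewed, at most 12 in all, crops included, and the job is handed in when it is done.

```bash
mkdir -p pics; ls
cat > h.py <<'E'
import numpy as np, cv2
from station import arm
def cam(n):
    c=arm.camera_info(n); f=192/np.tan(np.radians(c["vfov"])/2)
    return c,f,np.array(c["world_to_cam"])
def project(P,C):
    c,f,T=C; p=(T[:3,:3]@np.atleast_2d(P).T).T+T[:3,3]
    s=p[:,:2]/p[:,2:]; s=s*(1+c["k1"]*(s**2).sum(1,keepdims=True))
    return s*f+[c["cx"],c["cy"]]           # col,row
def ray(uv,C):
    c,f,T=C; d=(np.array(uv,float)-[c["cx"],c["cy"]])/f; s=d.copy()
    for _ in range(20): s=d/(1+c["k1"]*(s@s))
    R=T[:3,:3]; return -R.T@T[:3,3], R.T@np.array([s[0],s[1],1])
def at_z(uv,C,z):
    o,d=ray(uv,C); return o+d*(z-o[2])/d[2]
def tri(rays):
    A=np.zeros((3,3));b=np.zeros(3)
    for o,d in rays:
        d=d/np.linalg.norm(d);M=np.eye(3)-np.outer(d,d);A+=M;b+=M@o
    return np.linalg.solve(A,b)
E
cat > a.py <<'E'
from h import *
np.set_printoptions(precision=4,suppress=True)
s=arm.observe(); print(s["time"],s["tool_pos"],s["tcp_rot"],s["opening"],arm.tcp_to_grasp)
ims=[]
for n in ["side","top"]:
    im=arm.snapshot(n); C=cam(n); print(n,C[0]["vfov"],C[0]["k1"],ray((256,192),C))
    im=im[...,::-1].copy(); cv2.imwrite(f"pics/raw_{n}.png",im)
    for t in ["jig","pin_tip","latch","latch_peg","latch_pivot","cover","grip","gauge","stickers","stamp"]:
        for r in arm.silhouettes(t,n)[:1]:
            m=r["mask"]; p=r["position"]
            print(n,t,round(r["score"],2),np.round(p,1),m.sum(),np.round(cv2.minAreaRect(np.argwhere(m)[:,::-1].astype(np.float32))[0:3][1],1), at_z(p[::-1],C,0.05))
            cv2.drawContours(im,cv2.findContours(m.astype(np.uint8),0,2)[0],-1,(0,255,255),1)
            np.save(f"pics/{n}_{t}.npy",m)
    ims.append(im)
cv2.imwrite("pics/a.png",cv2.resize(np.vstack(ims),(450,600)) if 0 else np.hstack([cv2.resize(i,(400,300)) for i in ims]))
for n,i in zip("st",ims): cv2.imwrite(f"pics/a_{n}.png",cv2.resize(i,(800,600)))
E
python3 a.py
```

```text
pics
0.0 [ 0.1872 -0.5431  0.2304] [-0.0009  0.9863  0.1651 -0.    ] 0.08517978955636463 0.0187
side 54.1554465495376 -0.11151134729076681 (array([ 0.4905, -0.6311,  0.6591]), array([ 0.1131,  0.7931, -0.5985]))
side jig 0.66 [233.7 268.5] 4190 [73.7 68.7] [0.6142 0.0099 0.05  ]
side pin_tip 0.75 [237.7 269.6] 4178 [74.2 68.6] [ 0.6147 -0.0039  0.05  ]
side latch 0.57 [212.3 289.2] 231 [10.6 28.3] [0.6785 0.0824 0.05  ]
side latch_peg 0.68 [211.5 288.4] 200 [ 9.9 27.6] [0.6771 0.0858 0.05  ]
side latch_pivot 0.87 [232.3 272.5] 4137 [73.4 68.5] [0.6244 0.0137 0.05  ]
side cover 0.57 [168.  209.7] 938 [43.4 26.7] [0.4842 0.3073 0.05  ]
side grip 0.81 [163.3 210.7] 871 [41.6 25.9] [0.4878 0.333  0.05  ]
side gauge 0.78 [213.7 165. ] 254 [29.5 26.2] [0.3665 0.1084 0.05  ]
side stickers 0.76 [265.3 346.8] 873 [33.5 30.9] [ 0.7689 -0.1083  0.05  ]
side stamp 0.84 [208.2 330. ] 349 [21.2 23.8] [0.7874 0.0875 0.05  ]
top 50.80830337767686 0.0503061324010041 (array([0.4623, 0.1246, 1.0628]), array([ 0.1023,  0.0237, -0.9945]))
top jig 0.85 [167.9 297.7] 4769 [74.1 65.5] [0.6262 0.0425 0.05  ]
top pin_tip 0.95 [169.7 296.9] 4896 [75.8 66.7] [0.6217 0.0446 0.05  ]
top latch 0.62 [147.6 284.3] 214 [36.9  8. ] [0.679  0.0754 0.05  ]
top latch_peg 0.45 [171.3 296.2] 4790 [74.1 65.8] [0.6176 0.0465 0.05  ]
top latch_pivot 0.74 [169.7 296.5] 4846 [74.8 66.2] [0.6217 0.0456 0.05  ]
top cover 0.28 [225.7 171.7] 1664 [37.3 45.6] [0.4848 0.3606 0.05  ]
top grip 0.66 [227.3 170.9] 1588 [36.2 45.3] [0.4808 0.3626 0.05  ]
top gauge 0.7 [275.8 259.5] 468 [55.8 27.9] [0.3592 0.1425 0.05  ]
top stickers 0.67 [107.9 340. ] 678 [30. 30.] [ 0.7792 -0.0683  0.05  ]
top stamp 0.77 [103.9 263.2] 251 [14.1 20.5] [0.7939 0.1275 0.05  ]
```

Run:
```python
import cv2,numpy as np
s=cv2.imread("pics/raw_side.png");t=cv2.imread("pics/raw_top.png")
# top crop cols 130-380 rows 80-300 ; side crop cols 140-380 rows 130-300
a=cv2.resize(t[80:290,130:390],None,fx=3,fy=3,interpolation=cv2.INTER_CUBIC)[:600]
b=cv2.resize(s[130:310,130:380],None,fx=3.2,fy=3.2,interpolation=cv2.INTER_CUBIC)
cv2.imwrite("pics/ct.png",a);cv2.imwrite("pics/cs.png",b);print(a.shape,b.shape)
```

```text
(600, 780, 3) (576, 800, 3)
```

View pics/ct.png

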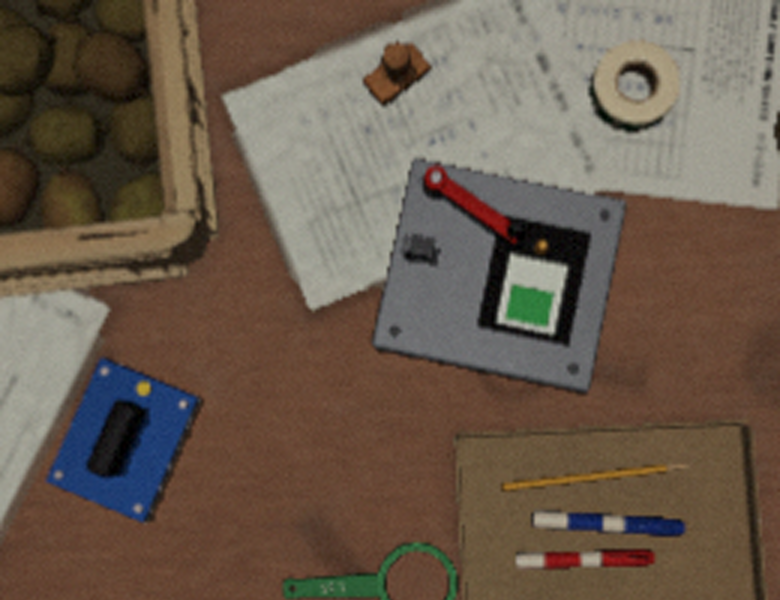

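View pics/cs.png

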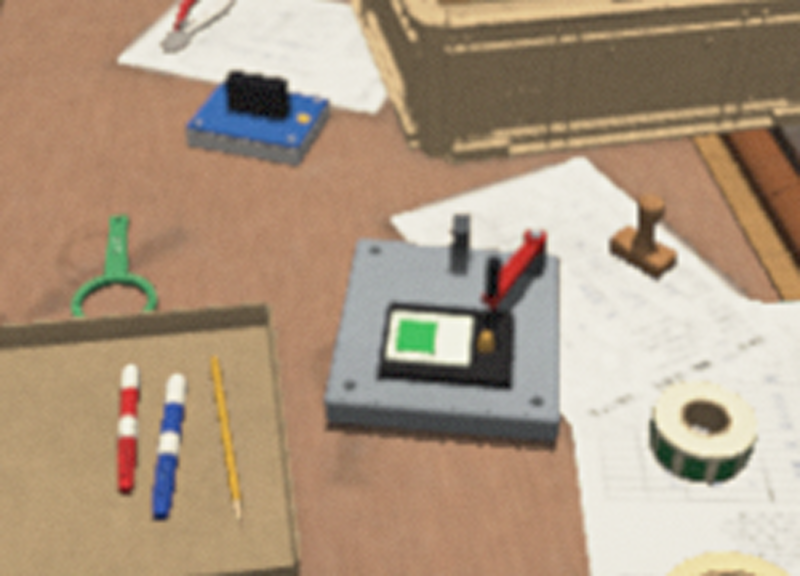

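Top view: the jig's deck corners are near (417,159), (624,200), (588,391) and (375,348) in the crop. The red arm runs from pivot (435,180) to the peg near (513,235), the pin is at (542,245), and the cover is lower left with its dot at (143,388), at its far end. Side view: peg top at (493,258), pin at (487,333), catch at (460,225), cover at (258,118).

```bash
cat > fit.py <<'E'
from h import *
from scipy.optimize import least_squares
np.set_printoptions(precision=4,suppress=True)
C={"t":cam("top"),"s":cam("side")}
px=lambda v,p: np.array(p)/3+[130,80] if v=="t" else np.array(p)/3.2+[130,130]
def W(p,q):
    c,s=np.cos(p[3]),np.sin(p[3]); q=np.array(q); return np.array([p[0]+c*q[0]-s*q[1],p[1]+s*q[0]+c*q[1],p[2]+q[2]])
def solve(obs,x0,name):
    def res(p): return np.concatenate([project(W(p,q),C[v])[0]-px(v,u) for v,u,q in obs])
    r=least_squares(res,x0,loss="soft_l1",x_scale=[.1,.1,.1,1]); print(name,r.x,np.degrees(r.x[3])); print(res(r.x).reshape(-1,2).round(1).tolist()); return r.x
a,b=.085,.095
J=solve([("t",(417,159),(a,b,.03)),("t",(624,200),(a,-b,.03)),("t",(588,389),(-a,-b,.03)),("t",(375,346),(-a,b,.03)),("t",(542,245),(.028,-.03,.046)),("t",(435,178),(.062,.07,.064)),
 ("s",(362,240),(-a,b,.03)),("s",(327,405),(-a,-b,.03)),("s",(558,422),(a,-b,.03)),("s",(487,333),(.028,-.03,.046)),("s",(536,233),(.062,.07,.064))],[.62,.04,0,-.2],"jig")
c,d=.058,.046
K=solve([("t",(103,360),(c,d,.023)),("t",(200,398),(c,-d,.023)),("t",(150,518),(-c,-d,.023)),("t",(48,480),(-c,d,.023)),
 ("s",(218,80),(-c,d,.023)),("s",(190,127),(-c,-d,.023)),("s",(298,142),(c,-d,.023)),("s",(329,100),(c,d,.023))],[.48,.35,0,-.4],"cover")
P=tri([ray(px("t",(513,233)),C["t"]),ray(px("s",(493,259)),C["s"])]); print("peg top",P)
pv=W(J,(.062,.07,.097)); 
for n,P2 in(("tri",P),("top@.097",at_z(px("t",(513,233)),C["t"],.097)),("side@.097",at_z(px("s",(493,259)),C["s"],.097))):
    v=P2-pv; print(n,"r",np.hypot(*v[:2]),"latch",((np.arctan2(v[1],v[0])-J[3]-np.pi)+np.pi)%(2*np.pi)-np.pi, P2)
for n,q in(("pin",(.028,-.03,.046)),("pivot",(.062,.07,.059)),("pegclosed",(-.018,.07,.089)),("catch",(.002,.07,.06))): print(n,W(J,q))
print("grip",W(K,(0,0,.05)),"bore",W(K,(.028,0,0)))
E
python3 fit.py
```

```text
jig [ 0.6241  0.0439 -0.0033 -0.2161] -12.380796542760175
[[-2.0, -1.5], [1.0, -1.1], [0.7, 0.1], [-1.2, -0.4], [0.0, -0.8], [-0.0, -0.6], [-2.6, -0.4], [-1.7, -0.4], [0.5, 0.1], [-0.9, 1.3], [-1.2, 1.6]]
cover [ 0.4859  0.367  -0.0007 -0.3868] -22.160654499073647
[[-0.3, -1.9], [0.2, -1.7], [-0.5, 0.7], [0.4, 0.1], [0.4, -0.0], [-2.2, 0.2], [-0.2, 1.6], [-0.5, -0.9]]
peg top [0.649  0.0371 0.0934]
tri r 0.08001713848240993 latch 1.1010546177101306 [0.649  0.0371 0.0934]
top@.097 r 0.08306108904340931 latch 1.0434889514891683 [0.6435 0.0378 0.097 ]
side@.097 r 0.08042129528383828 latch 1.1665966946 [0.653  0.0335 0.097 ]
pin [0.6451 0.0086 0.0427]
pivot [0.6997 0.099  0.0557]
pegclosed [0.6216 0.1161 0.0857]
catch [0.6411 0.1118 0.0567]
grip [0.4859 0.367  0.0493] bore [ 0.5118  0.3564 -0.0007]
```

```bash
python3 -m creep '[[0.0348,-0.0203,0,0,0,0,1],[0.0348,-0.0203,0,0,0,0,1],[0.0348,-0.0203,0,0,0,0,1],[0.0348,-0.0203,0,0,0,0,1],[0.0348,-0.0203,0,0,0,0,1],[0.0348,-0.0203,0,0,0,0,1],[0.0348,-0.0203,0,0,0,0,1],[0.0348,-0.0203,0,0,0,0,1]]'; python3 -m creep '[[0.0348,-0.0203,0,0,0,0,1],[0.0348,-0.0203,0,0,0,0,1],[0.0348,-0.0203,0,0,0,0,1],[0.0348,-0.0203,0,0,0,0,1],[0.0348,-0.0203,0,0,0,0,1],[0.0348,-0.0203,0,0,0,0,1],[0.0348,-0.0203,0,0,0,0,1],[0,0,0,0,0,0,1]]'
cat > w.py <<'E'
from h import *
import sys
np.set_printoptions(precision=4,suppress=True)
s=arm.observe(); print(s["time"],s["tool_pos"],s["tcp_rot"],s["force"],s["opening"])
C=cam("wrist"); im=arm.snapshot("wrist")[...,::-1]
cv2.imwrite(f"pics/{sys.argv[1]}.png",im); np.save(f"pics/{sys.argv[1]}.npy",C[2]); print(C[0]["vfov"],C[0]["k1"],C[0]["cx"],C[0]["cy"]); print(C[2])
E
python3 w.py w1
```

```text
time: 1.77
tool_pos: [0.3986, -0.2979, 0.2316]
tcp_rot: [0.0, 0.986, 0.165, 0.0]
force: [0.4, -0.2, 0.1]
opening: -0.0001
grasp_force: 0.0
time: 2.43
tool_pos: [0.5853, -0.0804, 0.2308]
tcp_rot: [-0.001, 0.986, 0.168, 0.001]
force: [0.1, -0.4, 1.0]
opening: 0.0
grasp_force: 0.0
2.4333 [ 0.5853 -0.0804  0.2308] [-0.0007  0.9857  0.1685  0.0012] [ 0.1397 -0.402   0.9744] 2.5975420543025887e-05
59.91931064201381 -0.08748073331805702 258.7632647293408 192.2124378103416
[[ 0.333  -0.9429 -0.     -0.2709]
 [-0.9069 -0.3203  0.2738  0.4686]
 [-0.2582 -0.0912 -0.9618  0.5211]
 [ 0.      0.      0.      1.    ]]
```

View pics/w1.png

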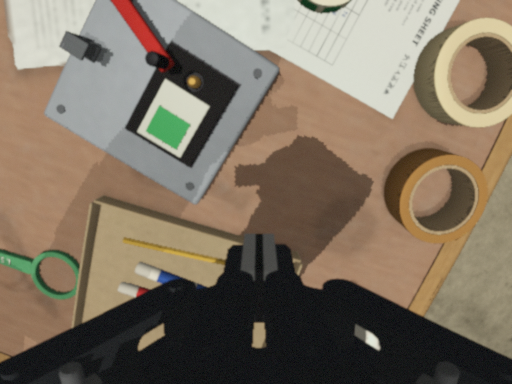

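The wrist view shows the pin tip at (195,81), the peg top at (157,60), deck corners at (46,113), (196,202) and (279,68), and the catch at (85,47). I'll add these to the fit.

```bash
cat > fit2.py <<'E'
import io,contextlib
with contextlib.redirect_stdout(io.StringIO()):
    from fit import *
c,f,_=cam("wrist"); C["w1"]=(c,f,np.load("pics/w1.npy"))
px0=px
import fit; fit.px=lambda v,p: np.array(p,float) if v[0]=="w" else px0(v,p)
obsW=[("w1",(195,80),(.028,-.03,.046)),("w1",(46,112),(-a,b,.03)),("w1",(196,201),(-a,-b,.03)),("w1",(279,68),(a,-b,.03))]
Jw=solve(obsW,[.62,.04,0,-.2],"wrist only")
Ja=solve(obsW+[("t",(417,159),(a,b,.03)),("t",(624,200),(a,-b,.03)),("t",(588,389),(-a,-b,.03)),("t",(375,346),(-a,b,.03)),("t",(542,245),(.028,-.03,.046)),("s",(558,422),(a,-b,.03)),("s",(487,333),(.028,-.03,.046)),("s",(536,233),(.062,.07,.064))],[.62,.04,0,-.2],"all")
P=tri([ray(px("t",(513,233)),C["t"]),ray(px("s",(493,259)),C["s"]),ray((157,59),C["w1"])]);print("peg",P,at_z((157,59),C["w1"],.096))
for n,q in(("pin",(.028,-.03,.046)),("pivot",(.062,.07,.059)),("pegclosed",(-.018,.07,.089))): print(n,W(Ja,q),W(Jw,q))
E
python3 fit2.py
```

```text
wrist only [ 0.6242  0.0443 -0.0142 -0.2298] -13.166787375645006
[[-1.8, 0.3], [0.7, -0.5], [0.1, 0.7], [0.3, -0.4]]
all [ 0.6245  0.0436 -0.0104 -0.2269] -13.000665023882332
[[-1.8, -0.1], [-0.6, -0.0], [0.4, 1.6], [1.2, -1.1], [-1.4, -1.3], [0.8, -0.2], [-0.1, 0.5], [-1.3, -0.8], [-0.1, -0.3], [-0.1, 2.6], [-1.1, 3.6], [-1.0, 4.0]]
peg [0.65   0.0343 0.0925] [0.652  0.0285 0.096 ]
pin [0.645  0.0081 0.0356] [0.6447 0.0087 0.0318]
pivot [0.7006 0.0979 0.0486] [0.7005 0.0984 0.0448]
pegclosed [0.6227 0.1159 0.0786] [0.6226 0.1166 0.0748]
```

```bash
python3 -m creep '[[0.0329,-0.0181,0,0,0,0,1],[0.0329,-0.0181,0,0,0,0,1],[0.0329,-0.0181,0,0,0,0,1],[0,0,0.038,0,0,0,1],[0,0,0.038,0,0,0,1],[0,0,0.038,0,0,0,1],[0,0,0.035,0,0,0,1],[0,0,0,0,0,0,1]]'
cat > plan.py <<'E'
# constant-orientation push path: tool centre = peg arc - 20.5 mm * n, n = tool -y
from h import *
np.set_printoptions(precision=4,suppress=True)
s=arm.observe(); w,x,y,z=s["tcp_rot"]; th=2*np.arctan2(y,x); n=np.array([-np.sin(th),np.cos(th)]); t=np.array([np.cos(th),np.sin(th)])
pv=np.array([.7003,.0983]); yaw=-.222
print(s["tool_pos"],np.degrees(th))
prev=s["tool_pos"][:2]
for L in [1.10,.85,.6,.4,.2,.05,-.05]:
    A=np.pi+L+yaw; p=pv+.081*np.array([np.cos(A),np.sin(A)])-.0205*n; d=p-prev; prev=p
    print(L,p,"tool dx dy",d@t,-(d@n))
E
python3 plan.py; python3 w.py w2
```

```text
time: 3.15
tool_pos: [0.6511, -0.0028, 0.0742]
tcp_rot: [-0.002, 0.986, 0.165, -0.007]
force: [-0.7, -0.4, -0.5]
opening: -0.0003
grasp_force: 0.0
[ 0.6511 -0.0028  0.0742] 18.94110420940535
1.1 [0.6552 0.0166] tool dx dy 0.01021986486517854 -0.016980168223091036
0.85 [0.6414 0.0313] tool dx dy -0.008280182965973944 -0.018421991541712143
0.6 [0.6317 0.049 ] tool dx dy -0.003465098484996019 -0.01989784648654714
0.4 [0.6272 0.0646] tool dx dy 0.0008500600870304929 -0.016150658296665985
0.2 [0.626  0.0807] tool dx dy 0.004041755956153721 -0.015659839538070694
0.05 [0.6271 0.0928] tool dx dy 0.005033568272167866 -0.011045773208457578
-0.05 [0.6289 0.1007] tool dx dy 0.004249829160630817 -0.006891610503155059
3.15 [ 0.6511 -0.0028  0.0742] [-0.0018  0.9863  0.1645 -0.0068] [-0.6632 -0.4475 -0.4844] -0.0002998833531110757
59.91931064201381 -0.08748073331805702 258.7632647293408 192.2124378103416
[[ 0.3254 -0.9456 -0.0047 -0.2144]
 [-0.9049 -0.3129  0.2885  0.5936]
 [-0.2743 -0.0896 -0.9575  0.4048]
 [ 0.      0.      0.      1.    ]]
```

View pics/w2.png

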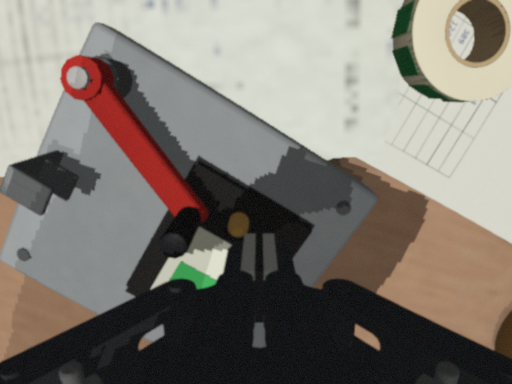

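The fingers are right of the peg (peg top at (174,244), finger tips at (260,250)), and the arm runs from pivot (82,77). Next I push along the arc.

```bash
python3 -m creep '[[0.006,-0.010,-0.004,0,0,0,1],[0.001,-0.012,0,0,0,0,1],[-0.003,-0.013,0,0,0,0,1],[-0.003,-0.013,0,0,0,0,1],[-0.001,-0.013,0,0,0,0,1],[0,-0.013,0,0,0,0,1],[0,0,0,0,0,0,1],[0,0,0,0,0,0,1]]'; python3 plan.py; python3 w.py w3
python3 - <<'E'
import sys; sys.path.insert(0,'.')
from h import *
arm.snapshot("top");
E
```

```text
time: 3.87
tool_pos: [0.6332, 0.07, 0.0902]
tcp_rot: [0.0, 0.986, 0.166, 0.002]
force: [-3.8, -0.0, 7.4]
opening: -0.0001
grasp_force: 3.3
[0.6332 0.07   0.0902] 19.16305608960719
1.1 [0.6553 0.0166] tool dx dy 0.0033287069473069385 0.057713256825154345
0.85 [0.6415 0.0313] tool dx dy -0.008208758070550973 -0.018453928938090204
0.6 [0.6317 0.049 ] tool dx dy -0.003387992578289107 -0.019911120224697956
0.4 [0.6273 0.0646] tool dx dy 0.0009126178286679693 -0.016147244169393907
0.2 [0.626  0.0807] tool dx dy 0.004102388425537445 -0.015644065161371665
0.05 [0.6272 0.0928] tool dx dy 0.0050763194155301694 -0.011026191387544732
-0.05 [0.629  0.1007] tool dx dy 0.004276493866252494 -0.006875095885414976
3.8667 [0.6332 0.07   0.0902] [0.0002 0.986  0.1665 0.0019] [-3.7633 -0.0371  7.423 ] -0.00012133575870589035
59.91931064201381 -0.08748073331805702 258.7632647293408 192.2124378103416
[[ 0.3291 -0.9443  0.0021 -0.1427]
 [-0.9087 -0.3161  0.2727  0.5997]
 [-0.2568 -0.0916 -0.9621  0.4113]
 [ 0.      0.      0.      1.    ]]
```

View pics/w3.png

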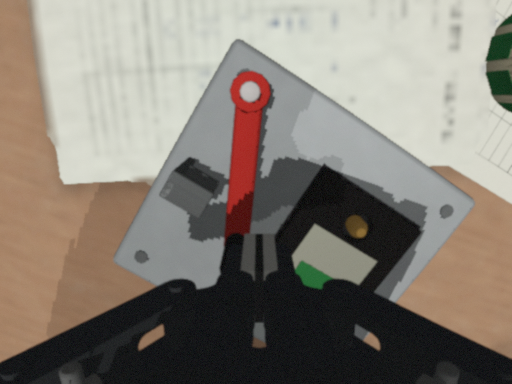

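The latch is now about half closed (arm from (250,92) to (238,235)), but there is 7 N upward at z 0.090, so the fingers may be riding on the peg. I'll back off and re-measure.

```bash
python3 -m creep '[[0,0,0,0,0,0,1],[0,0.010,-0.01,0,0,0,1],[0,0.015,0,0,0,0,1],[0,0.010,0,0,0,0,1],[0,0,0,0,0,0,1],[0,0,0,0,0,0,1]]'; python3 w.py w4
python3 - <<'E'
from h import *
im=arm.snapshot("side")[...,::-1]; w=cv2.imread("pics/w4.png")
s=cv2.resize(im[170:290,210:350],None,fx=2.8,fy=2.8,interpolation=cv2.INTER_CUBIC)
w=cv2.resize(w[30:330,60:460],(400,300)); o=np.zeros((336,792,3),np.uint8); o[:,:392]=s; o[:300,392:]=w; cv2.imwrite("pics/v4.png",o)
E
```

```text
time: 4.47
tool_pos: [0.6449, 0.0335, 0.0963]
tcp_rot: [-0.0, 0.986, 0.164, 0.0]
force: [0.7, -0.2, -0.6]
opening: 0.0003
grasp_force: 0.0
4.4667 [0.6449 0.0335 0.0963] [-0.      0.9864  0.1642  0.0002] [ 0.6898 -0.2468 -0.6196] 0.0003152583187621924
59.91931064201381 -0.08748073331805702 258.7632647293408 192.2124378103416
[[ 0.3248 -0.9458  0.0011 -0.1781]
 [-0.9092 -0.3119  0.2759  0.597 ]
 [-0.2606 -0.0906 -0.9612  0.4192]
 [ 0.      0.      0.      1.    ]]
```

View pics/v4.png

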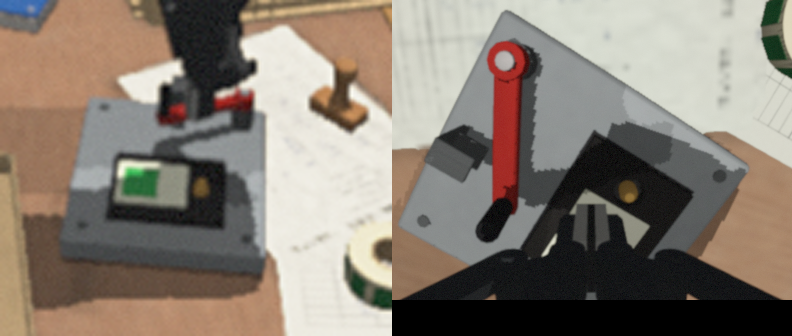

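```bash
cat > peg.py <<'E'
from h import *
np.set_printoptions(precision=4,suppress=True)
import sys
c,f,_=cam("wrist"); C=(c,f,np.load(f"pics/{sys.argv[1]}.npy")); u=tuple(map(float,sys.argv[2:4]))
pv=np.array([.7003,.0983])
for z in(.085,.091,.097):
    p=at_z(u,C,z)[:2]; v=p-pv; print(z,p,np.hypot(*v),(np.arctan2(v[1],v[0])+.222)%(2*np.pi)-np.pi)
print("pivot proj",project([.7003,.0983,.066],C),"pin",project([.645,.0085,.046],C))
E
python3 peg.py w4 153 260
python3 - <<'E'
import cv2,numpy as np
w=cv2.imread("pics/w4.png"); g=w.max(2)
m=((g<45)*255).astype(np.uint8)[220:290,130:200]
n,l,st,ce=cv2.connectedComponentsWithStats(m); print(st,ce+[130,220])
E
```

```text
0.085 [0.6162 0.081 ] 0.08588658322599045 0.42461840172937926
0.091 [0.6198 0.08  ] 0.08251417159430968 0.44531269355585534
0.097 [0.6235 0.079 ] 0.07918009788971038 0.4677600568356852
pivot proj [[171.7617  88.0253]] pin [[296.4813 225.4358]]
[[   0    0   70   70 3517]
 [  15    8   36   44  916]
 [  23   42   47   28  467]] [[162.57150981 252.06653398]
 [162.15938865 249.76746725]
 [183.61456103 282.10920771]]
```

```bash
python3 -m creep '[[0,0,0.019,0,0,0,1],[-0.003,-0.012,0,0,0,0,1],[-0.003,-0.012,0,0,0,0,1],[0,-0.011,0,0,0,0,1],[0.002,-0.008,0,0,0,0,1],[0.002,-0.008,0,0,0,0,1]]'; python3 -m creep '[[0.002,-0.004,0,0,0,0,1],[0.003,-0.004,0,0,0,0,1],[0.002,-0.003,0,0,0,0,1],[0,0,0,0,0,0,1],[0,0,0,0,0,0,1]]'; python3 w.py w5
```

```text
time: 5.07
tool_pos: [0.6259, 0.0836, 0.078]
tcp_rot: [0.0, 0.986, 0.166, 0.0]
force: [0.1, -1.0, -0.8]
opening: -0.0001
grasp_force: 0.5
time: 5.48
tool_pos: [0.6295, 0.0951, 0.0773]
tcp_rot: [-0.0, 0.986, 0.165, 0.0]
force: [0.5, -1.0, -0.9]
opening: 0.0001
grasp_force: 0.0
5.4833 [0.6295 0.0951 0.0773] [-0.0001  0.9863  0.1652  0.0002] [ 0.4849 -0.9592 -0.867 ] 6.703485635301924e-05
59.91931064201381 -0.08748073331805702 258.7632647293408 192.2124378103416
[[ 0.3268 -0.9451  0.001  -0.1162]
 [-0.9085 -0.3139  0.2758  0.6071]
 [-0.2604 -0.0911 -0.9612  0.4023]
 [ 0.      0.      0.      1.    ]]
```

View pics/w5.png

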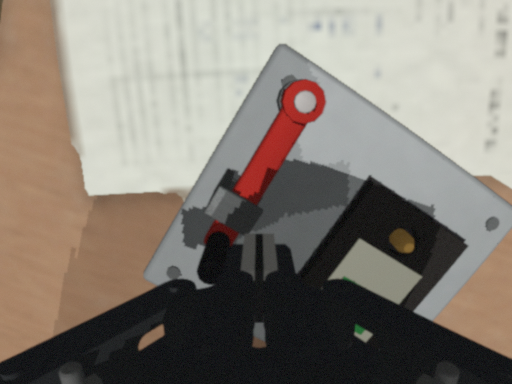

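The arm is entering the catch (peg at (215,255), fingers just right of it). I'll keep pushing in small steps until the stop shows in the force.

```bash
python3 -m creep '[[0.001,-0.003,0,0,0,0,1],[0.001,-0.003,0,0,0,0,1],[0,0,0,0,0,0,1],[0,0,0,0,0,0,1]]';  python3 -m creep '[[0.001,-0.003,0,0,0,0,1],[0,0,0,0,0,0,1],[0,0,0,0,0,0,1]]'
```

```text
time: 5.87
tool_pos: [0.6294, 0.0981, 0.0773]
tcp_rot: [0.003, 0.986, 0.164, -0.0]
force: [0.4, -9.7, -0.5]
opening: -0.0001
grasp_force: 4.6
time: 6.12
tool_pos: [0.6294, 0.0986, 0.0773]
tcp_rot: [0.005, 0.987, 0.163, -0.001]
force: [0.0, -17.1, 1.0]
opening: 0.0
grasp_force: 8.3
```

```bash
python3 -m creep '[[0,0.020,0,0,0,0,1],[0,0.010,-0.030,0,0,0,1],[0,0,-0.040,0,0,6.9,1],[0,0,-0.040,0,0,6.9,0.5],[0,0,-0.02,0,0,6.9,0],[0,0,0,0,0,6.9,0],[0,0,0,0,0,6.9,0],[0,0,0,0,0,6.7,0]]'; python3 -m creep '[[0,0,0,0,0,0,0],[0,0,0,0,0,0,0]]'
python3 - <<'E'
from h import *
np.set_printoptions(precision=4,suppress=True)
s=arm.observe(); w,x,y,z=s["tcp_rot"]; th=2*np.arctan2(y,x); t=np.array([np.cos(th),np.sin(th)]);u=np.array([np.sin(th),-np.cos(th)])
d=np.array([.4859,.367])-s["tool_pos"][:2]; print(np.degrees(th),d@t,d@u,np.hypot(*d))
E
python3 w.py w6
```

```text
time: 6.78
tool_pos: [0.6253, -0.0257, 0.2083]
tcp_rot: [-0.041, 0.994, -0.104, -0.001]
force: [0.7, -0.7, 0.4]
opening: 0.0607
grasp_force: 0.0
time: 6.95
tool_pos: [0.6245, -0.0273, 0.2073]
tcp_rot: [-0.041, 0.994, -0.105, -0.002]
force: [-0.1, 0.2, -0.3]
opening: 0.0833
grasp_force: 0.0
-12.081340168947337 -0.21806047040662008 -0.3565232947548664 0.41792251489578996
6.95 [ 0.6245 -0.0273  0.2073] [-0.0408  0.9936 -0.1051 -0.0023] [-0.1179  0.1789 -0.2623] 0.08325067675651611
59.91931064201381 -0.08748073331805702 258.7632647293408 192.2124378103416
[[-0.2082 -0.9749 -0.0793  0.119 ]
 [-0.9412  0.1777  0.2873  0.5601]
 [-0.266   0.1344 -0.9546  0.5232]
 [ 0.      0.      0.      1.    ]]
```

View pics/w6.png

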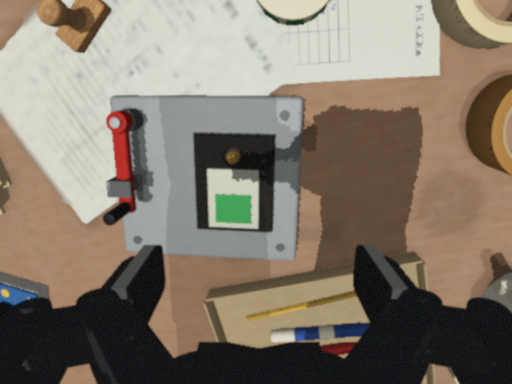

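The latch now lies along the jig's edge in its catch (pivot (119,121), peg (118,212)). The tool picked up a tilt during the combined rows, so I'll work out the corrections to reach the cover.

```bash
cat > go.py <<'E'
# shift/turn in tool axes from measured pose to target x y z yaw(deg), tool down
from h import *
import sys
from scipy.spatial.transform import Rotation as R
np.set_printoptions(precision=4,suppress=True)
s=arm.observe(); x,y,z,yaw=map(float,sys.argv[1:5]); w=s["tcp_rot"]
Rc=R.from_quat([w[1],w[2],w[3],w[0]]); Rt=R.from_euler("z",yaw,degrees=True)*R.from_euler("x",180,degrees=True)
d=np.array([x,y,z])-s["tool_pos"]; rv=np.degrees((Rc.inv()*Rt).as_rotvec())
print("t",s["time"],"pos",s["tool_pos"],"q",np.array(s["q"]),"F",np.array(s["force"]),"open",s["opening"],"grip",s["grasp_force"])
print("yaw now",np.degrees(np.arctan2(*Rc.as_matrix()[1::-1,0])),"tool z",Rc.as_matrix()[:,2])
print("turn",rv,"shift now-axes",Rc.inv().apply(d),"shift target-axes",Rt.inv().apply(d),"len",np.linalg.norm(d))
E
python3 go.py .4859 .367 .2 -22.2
```

```text
t 7.0 pos [ 0.6247 -0.0259  0.2073] q [-0.2089  0.4237  0.1458  1.3061  0.0809  3.1408] F [ 0.8683  0.2082 -0.8979] open 0.0854615382485272 grip 0.0
yaw now -11.923498007962458 tool z [ 0.004   0.0818 -0.9966]
turn [-4.556   1.1611 10.2405] shift now-axes [-0.2168 -0.3537  0.0389] shift target-axes [-0.2769 -0.3113  0.0073] len 0.41670357538948677
```

```bash
python3 -m creep '[[0,0,0,0,0,-7,0],[0,0,0,-4.6,0.6,0,0],[0,0,0,0,0,-7,0],[0,0,0,0,0,-7,0],[0,0,0,0,0,-7,0],[0,0,0,0,0,-7,0],[0,0,0,0,0,-7,0],[0,0,0,0,0,-7,0]]'; python3 -m creep '[[0,0,0,0,0,-7,0],[0,0,0,0,0,-7,0],[0,0,0,0,0,-7,0],[0,0,0,0,0,-7,0],[0,0,0,0,0,-7,0],[0,0,0,0,0,-7,0],[0,0,0,0,0,-7,0],[0,0,0,0,0,-7,0]]'; python3 -m creep '[[0,0,0,0,0,-7,0],[0,0,0,0,0,-7,0],[0,0,0,0,0,-7,0],[0,0,0,0,0,-7,0],[0,0,0,0,0,-7,0],[0,0,0,0,0,-7,0],[0,0,0,0,0,-7,0],[0,0,0,0,0,-7,0]]';  python3 go.py .4859 .367 .2 157.8
```

```text
time: 7.67
tool_pos: [0.6249, -0.023, 0.2072]
tcp_rot: [0.001, 0.947, 0.323, 0.004]
force: [0.3, 0.1, -1.2]
opening: 0.0854
grasp_force: 0.0
time: 8.33
tool_pos: [0.6249, -0.0231, 0.2072]
tcp_rot: [0.002, 0.684, 0.729, 0.003]
force: [-0.3, 0.5, 0.5]
opening: 0.0854
grasp_force: 0.0
time: 9.0
tool_pos: [0.6249, -0.0231, 0.2072]
tcp_rot: [0.003, 0.262, 0.965, 0.001]
force: [0.6, 0.6, -0.2]
opening: 0.0854
grasp_force: 0.0
t 9.0 pos [ 0.6249 -0.0231  0.2072] q [-0.1662  0.413   0.1319  1.2825  0.0022  0.3636] F [ 0.6044  0.5856 -0.1984] open 0.0854223497305358 grip 0.0
yaw now 149.64127003974366 tool z [ 0.0074  0.001  -1.    ]
turn [ 0.2365  0.3547 -8.1579] shift now-axes [0.3171 0.2663 0.0066] shift target-axes [0.2761 0.3086 0.0072] len 0.4141386046064024
```

```bash
python3 -m creep '[[0,0,0,0,0,-7,0],[0.0276,0.0308,0,0,0,0,0],[0.0276,0.0308,0,0,0,0,0],[0.0276,0.0308,0,0,0,0,0],[0.0276,0.0308,0,0,0,0,0],[0.0276,0.0308,0,0,0,0,0],[0.0276,0.0308,0,0,0,0,0],[0.0276,0.0308,0,0,0,0,0]]'; python3 -m creep '[[0.0276,0.0308,0,0,0,0,0],[0.0276,0.0308,0,0,0,0,0],[0.0276,0.0308,0,0,0,0,0],[0,0,0,0,0,0,0],[0,0,0,0,0,0,0]]'; python3 go.py .4859 .367 .035 157.8; python3 w.py w7
python3 - <<'E'
from h import *
for t in ["cover","grip"]:
    for r in arm.silhouettes(t,"wrist")[:1]:
        m=r["mask"]; print(t,r["score"],r["position"],m.sum(),cv2.minAreaRect(np.argwhere(m)[:,::-1].astype(np.float32)))
c,f,_=cam("wrist"); C=(c,f,np.load("pics/w7.npy"))
im=cv2.imread("pics/w7.png")
# predicted plate corners & bar top outline for the fitted pose
p=(.4859,.367,0,-.3868); co,si=np.cos(p[3]),np.sin(p[3])
W=lambda q:[p[0]+co*q[0]-si*q[1],p[1]+si*q[0]+co*q[1],q[2]]
for a,b,z,col in((.058,.046,.023,(0,255,0)),(.032,.011,.062,(0,0,255))):
    P=project([W((sx*a,sy*b,z)) for sx,sy in((1,1),(1,-1),(-1,-1),(-1,1))],C); cv2.polylines(im,[P.round().astype(int)],True,col,1)
cv2.imwrite("pics/w7o.png",cv2.resize(im,(800,600)))
E
```

```text
time: 9.67
tool_pos: [0.5337, 0.2537, 0.2069]
tcp_rot: [0.004, 0.206, 0.979, 0.001]
force: [-0.2, 0.8, -0.4]
opening: 0.0853
grasp_force: 0.0
time: 10.08
tool_pos: [0.4947, 0.372, 0.2062]
tcp_rot: [0.003, 0.203, 0.979, 0.001]
force: [0.5, -0.5, -0.2]
opening: 0.0852
grasp_force: 0.0
t 10.0833 pos [0.4947 0.372  0.2062] q [ 0.5166  0.4017  0.1124  1.2751 -0.003   0.9259] F [ 0.5003 -0.5295 -0.2179] open 0.08524859236523849 grip 0.0
yaw now 156.54445938633273 tool z [ 0.0072  0.0006 -1.    ]
turn [ 0.1888  0.365  -1.2549] shift now-axes [ 0.0072 -0.0087  0.1712] shift target-axes [ 0.0063 -0.008   0.1712] len 0.17153438408285612
10.0833 [0.4947 0.372  0.2062] [0.0034 0.2033 0.9791 0.001 ] [ 0.5003 -0.5295 -0.2179] 0.08524859236523849
59.91931064201381 -0.08748073331805702 258.7632647293408 192.2124378103416
[[ 0.3972  0.9177  0.002  -0.5374]
 [ 0.8805 -0.3816  0.2813 -0.3227]
 [ 0.2589 -0.11   -0.9596  0.2667]
 [ 0.      0.      0.      1.    ]]
cover 0.63 [156.8, 253.8] 10679 ((252.5, 158.5), (94.99998474121094, 114.99998474121094), -0.0)
grip 0.87 [155.7, 249.6] 10841 ((253.0, 158.5), (117.0, 96.0), 90.0)
```

View pics/w7o.png

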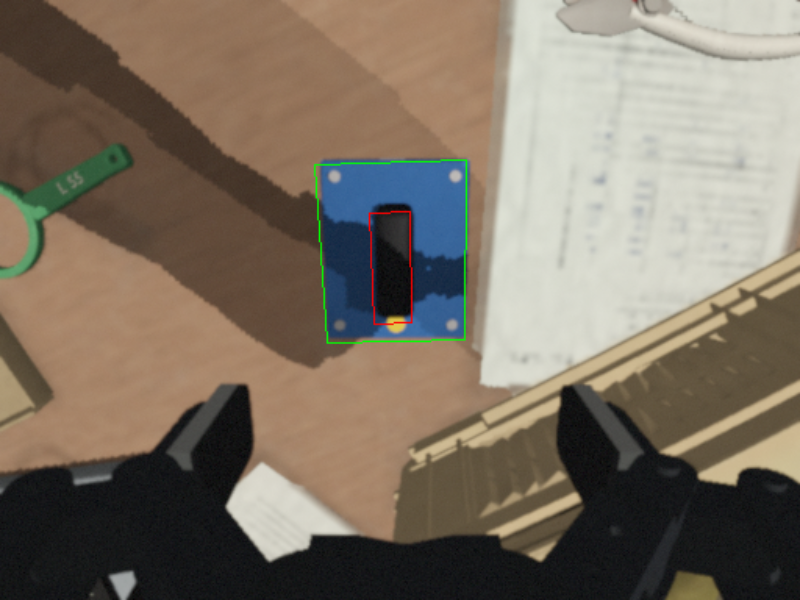

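The overlay of the fitted cover matches the blue plate (corners about (318,162), (468,160), (464,342), (328,343)). The bar spans x 372–412 and y 205–318, with the dot at (396,325). I'll descend and grasp.

```bash
python3 -m creep '[[0.0072,-0.0087,0,0.2,0.4,-1.3,0],[0,0,0.04,0,0,0,0],[0,0,0.04,0,0,0,0],[0,0,0.04,0,0,0,0],[0,0,0.02,0,0,0,0],[0,0,0,0,0,0,0],[0,0,0,0,0,0,0]]'; python3 go.py .4859 .367 .033 157.8
```

```text
time: 10.82
tool_pos: [0.4862, 0.3614, 0.0659]
tcp_rot: [-0.001, 0.196, 0.981, -0.001]
force: [-0.2, 0.3, 1.2]
opening: 0.0853
grasp_force: 0.0
t 10.8167 pos [0.4862 0.3614 0.0659] q [ 0.5066  0.4693 -0.1408  0.9641  0.0002  0.9021] F [-0.1668  0.2531  1.2176] open 0.08534363758002102 grip 0.0
yaw now 157.34261648670892 tool z [-0.0031 -0.0014 -1.    ]
turn [-0.142  -0.1306 -0.4572] shift now-axes [0.0024 0.0052 0.0329] shift target-axes [0.0024 0.0051 0.0329] len 0.03339293080628247
```

```bash
python3 -m creep '[[0.002,0.005,0.018,0,0,-0.4,0],[0,0,0.015,0,0,0,0],[0,0,0,0,0,0,0],[0,0,0,0,0,0,0]]'; python3 -m creep '[[0,0,0,0,0,0,0.5],[0,0,0,0,0,0,1],[0,0,0,0,0,0,1],[0,0,0,0,0,0,1],[0,0,0,0,0,0,1],[0,0,0,0,0,0,1],[0,0,0,0,0,0,1],[0,0,0,0,0,0,1]]'; python3 go.py .4859 .367 .033 157.8
```

```text
time: 11.15
tool_pos: [0.4879, 0.3685, 0.0353]
tcp_rot: [0.0, 0.193, 0.981, 0.001]
force: [-0.2, 0.1, 0.3]
opening: 0.0858
grasp_force: 0.0
time: 11.82
tool_pos: [0.4874, 0.369, 0.0342]
tcp_rot: [0.0, 0.192, 0.981, 0.0]
force: [-0.3, -0.4, 5.6]
opening: 0.021
grasp_force: 60.9
t 11.8167 pos [0.4874 0.369  0.0342] q [ 0.5165  0.505  -0.1687  0.896   0.0003  0.9036] F [-0.2784 -0.4156  5.6238] open 0.021018865352506844 grip 60.85963726043701
yaw now 157.82516480652097 tool z [ 0.0008  0.0008 -1.    ]
turn [0.0604 0.0247 0.0252] shift now-axes [ 0.0007 -0.0024  0.0012] shift target-axes [ 0.0007 -0.0024  0.0012] len 0.002778200988375295
```

```bash
python3 -m creep '[[0,0,-0.02,0,0,0,1],[0,0,-0.0325,0,0,0,1],[0,0,-0.0325,0,0,0,1],[0,0,-0.0325,0,0,0,1],[0,0,-0.0325,0,0,0,1],[0,0,0,0,0,-7,1],[0,0,0,0,0,-2.4,1],[0,0,0,0,0,0,1]]';  python3 go.py .6372 .0103 .184 167.2
```

```text
time: 12.48
tool_pos: [0.4869, 0.3685, 0.1835]
tcp_rot: [-0.0, 0.111, 0.994, -0.0]
force: [-1.1, -0.9, -2.5]
opening: 0.0211
grasp_force: 60.0
t 12.4833 pos [0.4869 0.3685 0.1835] q [0.5164 0.3992 0.0526 1.2247 0.0001 0.7384] F [-1.0743 -0.9219 -2.5068] open 0.021140865953486992 grip 60.01270294189453
yaw now 167.28152493092432 tool z [-0.0005 -0.0001 -1.    ]
turn [-0.0137 -0.0247  0.0815] shift now-axes [-0.2255 -0.3163 -0.0006] shift target-axes [-0.226  -0.316  -0.0005] len 0.3884754470139358
```

```bash
python3 -m creep '[[-0.0226,-0.0316,0,0,0,0,1],[-0.0226,-0.0316,0,0,0,0,1],[-0.0226,-0.0316,0,0,0,0,1],[-0.0226,-0.0316,0,0,0,0,1],[-0.0226,-0.0316,0,0,0,0,1],[-0.0226,-0.0316,0,0,0,0,1],[-0.0226,-0.0316,0,0,0,0,1],[-0.0226,-0.0316,0,0,0,0,1]]'; python3 -m creep '[[-0.0226,-0.0316,0,0,0,0,1],[-0.0226,-0.0316,0,0,0,0,1],[0,0,0,0,0,0,1],[0,0,0,0,0,0,1],[0,0,0,0,0,0,1]]'; python3 go.py .6372 .0103 .100 167.2; python3 w.py w8;  python3 - <<'E'
from h import *
w=cv2.imread("pics/w8.png"); t=arm.snapshot("side")[...,::-1]; cv2.imwrite("pics/s8.png",t)
o=np.zeros((336,792,3),np.uint8); o[:,:392]=cv2.resize(t[170:290,210:350],(392,336),interpolation=cv2.INTER_CUBIC); o[:300,392:]=cv2.resize(w,(400,300)); cv2.imwrite("pics/v8.png",o)
E
```

```text
time: 13.15
tool_pos: [0.6071, 0.0802, 0.1821]
tcp_rot: [-0.001, 0.112, 0.994, -0.0]
force: [0.7, 0.2, -3.3]
opening: 0.0209
grasp_force: 60.0
time: 13.57
tool_pos: [0.6366, 0.0104, 0.182]
tcp_rot: [-0.002, 0.112, 0.994, 0.0]
force: [-1.0, -0.5, -2.3]
opening: 0.0212
grasp_force: 60.1
t 13.5667 pos [0.6366 0.0104 0.182 ] q [-0.1099  0.4531  0.1316  1.2526  0.0006  0.1149] F [-1.0318 -0.4993 -2.3444] open 0.021181477495253113 grip 60.08448600769043
yaw now 167.11960038760577 tool z [-0.0033  0.0009 -1.    ]
turn [ 0.0096 -0.1938 -0.0804] shift now-axes [-0.0009  0.      0.082 ] shift target-axes [-0.0006  0.      0.082 ] len 0.08201562832382775
13.5667 [0.6366 0.0104 0.182 ] [-0.0017  0.1122  0.9937  0.0003] [-1.0318 -0.4993 -2.3444] 0.021181477495253113
59.91931064201381 -0.08748073331805702 258.7632647293408 192.2124378103416
[[ 0.222   0.9751 -0.0013 -0.1505]
 [ 0.9384 -0.2133  0.2718 -0.6156]
 [ 0.2647 -0.0615 -0.9624  0.1633]
 [ 0.      0.      0.      1.    ]]
```

View pics/v8.png

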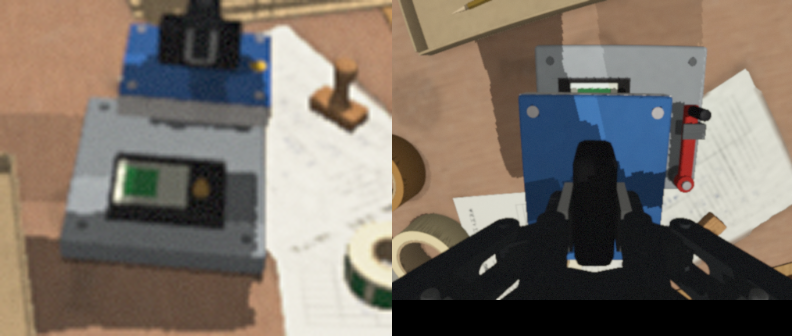

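Side view: the cover hovers square over the jig with the dot at the right, pin end. Wrist view (right half): the cover's far edge runs (518,96)–(672,97), the jig's edge (537,46)–(706,46), and the latch lies in its catch.

Run:
```python
from h import *
np.set_printoptions(precision=4,suppress=True)
c,f,_=cam("wrist"); C=(c,f,np.load("pics/w8.npy"))
T=np.array([.6366,.0104]); th=np.radians(167.1); t=np.array([np.cos(th),np.sin(th)]);u=np.array([np.sin(th),-np.cos(th)])
for p in((161,123.5),(358,124.5)):
    w=at_z(p,C,.1708)[:2]; print("cover corner in tool",(w-T)@t,(w-T)@u)
for p in((186,59),(402,59),(375,237)):
    z=.03 if p[1]<100 else .066
    w=at_z(p,C,z)[:2]; print("jig pt",w)
yaw=-.2235; J=np.array([.6243,.044])
R=np.array([[np.cos(yaw),-np.sin(yaw)],[np.sin(yaw),np.cos(yaw)]])
for q in((-.085,-.095),(-.085,.095),(.062,.07)): print("exp",J+R@q)
```

```text
cover corner in tool 0.05966128633089114 -0.04553702260883324
cover corner in tool 0.05934423999813807 0.044606169478275316
jig pt [ 0.522  -0.0271]
jig pt [0.5611 0.1514]
jig pt [0.6992 0.0964]
exp [ 0.5204 -0.0298]
exp [0.5625 0.1555]
exp [0.7003 0.0985]
```

```bash
python3 -m creep '[[0,0,0.035,0,-0.2,0,1],[0,0,0.035,0,0,0,1],[0,0,0.020,0,0,0,1],[0,0,0.004,0,0,0,1],[0,0,0,0,0,0,1]]'; python3 -m creep '[[0,0,0.003,0,0,0,1],[0,0,0.002,0,0,0,1],[0,0,0,0,0,0,1]]'; python3 go.py .6372 .0103 .08 167.2
```

```text
time: 14.08
tool_pos: [0.6358, 0.012, 0.0878]
tcp_rot: [-0.0, 0.11, 0.994, -0.0]
force: [0.1, -0.1, -1.8]
opening: 0.0211
grasp_force: 59.9
time: 14.33
tool_pos: [0.6389, 0.0106, 0.086]
tcp_rot: [0.003, 0.111, 0.994, -0.0]
force: [-0.1, 0.5, -2.7]
opening: 0.0211
grasp_force: 60.0
t 14.3333 pos [0.6389 0.0106 0.086 ] q [-0.1088  0.5041 -0.0297  1.0309 -0.0003  0.1138] F [-0.0912  0.4762 -2.6873] open 0.021052645607261864 grip 59.9535995721817
yaw now 167.246121089265 tool z [ 0.006 -0.001 -1.   ]
turn [0.0204 0.3451 0.0462] shift now-axes [ 0.0016 -0.0007  0.006 ] shift target-axes [ 0.0015 -0.0007  0.006 ] len 0.006227629152873494
```

```bash
python3 -m creep '[[0,0,0.002,0,0,0,1],[0,0,0.002,0,0,0,1],[0,0,0,0,0,0,1],[0,0,0,0,0,0,1]]'; python3 -m creep '[[0,0,0.002,0,0,0,1],[0,0,0,0,0,0,1],[0,0,0,0,0,0,1]]'; python3 go.py .6372 .0103 .08 167.2
```

```text
time: 14.67
tool_pos: [0.6377, 0.0103, 0.0805]
tcp_rot: [0.002, 0.111, 0.994, -0.0]
force: [0.3, 0.4, -1.8]
opening: 0.0211
grasp_force: 60.0
time: 14.92
tool_pos: [0.6381, 0.0103, 0.08]
tcp_rot: [0.002, 0.111, 0.994, -0.0]
force: [-2.6, 0.5, 7.2]
opening: 0.0212
grasp_force: 61.4
t 14.9167 pos [0.6381 0.0103 0.08  ] q [-0.1094  0.5084 -0.0384  1.0194 -0.0004  0.1138] F [-2.6402  0.521   7.2213] open 0.021171007271831063 grip 61.444687843322754
yaw now 167.21341793610335 tool z [ 0.0045 -0.001  -1.    ]
turn [0.0044 0.2653 0.0134] shift now-axes [ 0.0008 -0.0002  0.    ] shift target-axes [ 0.0008 -0.0002  0.    ] len 0.0008522428938344669
```

```bash
python3 -m creep '[[0,0,-0.0005,0,0,0,1],[0.003,0,0,0,0,0,1],[0.003,0,0,0,0,0,1],[0.003,0,0,0,0,0,1],[0.002,0,0,0,0,0,1],[0,0,0,0,0,0,1]]'; python3 -m creep '[[0.002,0,0,0,0,0,1],[0.002,0,0,0,0,0,1],[0,0,0,0,0,0,1]]'; python3 go.py .6192 .0144 .08 167.2
```

```text
time: 15.42
tool_pos: [0.6278, 0.0127, 0.0799]
tcp_rot: [0.003, 0.111, 0.994, -0.0]
force: [3.6, -1.5, 5.1]
opening: 0.0211
grasp_force: 61.0
time: 15.67
tool_pos: [0.6213, 0.0141, 0.0781]
tcp_rot: [-0.0, 0.111, 0.994, -0.0]
force: [0.0, -0.1, -2.0]
opening: 0.0211
grasp_force: 60.2
t 15.6667 pos [0.6213 0.0141 0.0781] q [-0.1064  0.484  -0.0839  1.0032 -0.0001  0.1165] F [ 0.022  -0.1065 -2.0223] open 0.021097347541045773 grip 60.18708944320679
yaw now 167.22886084223327 tool z [-0.0002 -0.0001 -1.    ]
turn [-0.006  -0.0119  0.0289] shift now-axes [ 0.0021 -0.0002 -0.0019] shift target-axes [ 0.0021 -0.0002 -0.0019] len 0.0028537678625615657
```

```bash
python3 -m creep '[[0.001,0,0.001,0,0,0,1],[0.001,0,0.001,0,0,0,1],[0,0,0.001,0,0,0,1],[0,0,0,0,0,0,1]]'; python3 -m creep '[[0,0,0.002,0,0,0,1],[0,0,0.001,0,0,0,1],[0,0,0,0,0,0,1],[0,0,0,0,0,0,1]]'; python3 go.py .6192 .0144 .08 167.2
```

```text
time: 16.0
tool_pos: [0.6198, 0.0144, 0.0745]
tcp_rot: [-0.0, 0.111, 0.994, -0.0]
force: [0.3, -0.4, -2.3]
opening: 0.0211
grasp_force: 60.2
time: 16.33
tool_pos: [0.6209, 0.0142, 0.0727]
tcp_rot: [0.001, 0.111, 0.994, -0.0]
force: [-0.5, -0.2, -2.6]
opening: 0.0209
grasp_force: 60.1
t 16.3333 pos [0.6209 0.0142 0.0727] q [-0.1062  0.4857 -0.0956  0.987  -0.0003  0.1169] F [-0.5095 -0.1682 -2.5569] open 0.02085266900962741 grip 60.0597882270813
yaw now 167.21978346083887 tool z [ 0.0025 -0.0006 -1.    ]
turn [-0.0009  0.1457  0.0198] shift now-axes [ 0.0017 -0.0002 -0.0074] shift target-axes [ 0.0017 -0.0002 -0.0073] len 0.007550660771382213
```

```bash
python3 -m creep '[[0,0,0.002,0,0,0,1],[0,0,0.002,0,0,0,1],[0,0,0.002,0,0,0,1],[0,0,0,0,0,0,1],[0,0,0,0,0,0,1]]'; python3 -m creep '[[0,0,0.002,0,0,0,1],[0,0,0.002,0,0,0,1],[0,0,0,0,0,0,1],[0,0,0,0,0,0,1]]'; python3 go.py .6192 .0144 .0642 167.2
```

```text
time: 16.75
tool_pos: [0.6211, 0.0141, 0.0678]
tcp_rot: [0.002, 0.111, 0.994, -0.0]
force: [-3.1, 0.2, 4.9]
opening: 0.0211
grasp_force: 61.2
time: 17.08
tool_pos: [0.6211, 0.0142, 0.0645]
tcp_rot: [0.002, 0.111, 0.994, -0.0]
force: [-4.1, -0.3, 9.0]
opening: 0.0213
grasp_force: 61.8
t 17.0833 pos [0.6211 0.0142 0.0645] q [-0.1061  0.4918 -0.1074  0.9676 -0.0004  0.1169] F [-4.1114 -0.3481  9.0386] open 0.021278481463326282 grip 61.83409810066223
yaw now 167.22118845375894 tool z [ 0.0039 -0.0008 -1.    ]
turn [0.0043 0.2283 0.0212] shift now-axes [ 0.0019 -0.0002  0.0003] shift target-axes [ 0.0019 -0.0002  0.0003] len 0.001948395749688847
```

Nearly bottomed out. I'll press a little more and confirm the hard stop.

```bash
python3 -m creep '[[0.0005,0,0.001,0,0,0,1],[0,0,0.001,0,0,0,1],[0,0,0,0,0,0,1],[0,0,0,0,0,0,1],[0,0,0,0,0,0,1],[0,0,0,0,0,0,1]]'; python3 go.py .6192 .0144 .0642 167.2
python3 - <<'E'
from h import *
t=arm.snapshot("side")[...,::-1]; w=arm.snapshot("wrist")[...,::-1]
o=np.zeros((336,792,3),np.uint8); o[:,:392]=cv2.resize(t[170:290,210:350],(392,336),interpolation=cv2.INTER_CUBIC); o[:300,392:]=cv2.resize(w,(400,300)); cv2.imwrite("pics/v9.png",o)
E
```

```text
time: 17.58
tool_pos: [0.6211, 0.0141, 0.0642]
tcp_rot: [0.003, 0.111, 0.994, -0.0]
force: [-7.4, -0.5, 18.5]
opening: 0.0207
grasp_force: 62.7
t 17.5833 pos [0.6211 0.0141 0.0642] q [-0.1061  0.4908 -0.1099  0.9643 -0.0006  0.117 ] F [-7.4096 -0.4989 18.5154] open 0.020713395198110957 grip 62.70306587219238
yaw now 167.21826613154545 tool z [ 0.0057 -0.0012 -1.    ]
turn [0.0051 0.3313 0.0183] shift now-axes [ 0.002  -0.0001 -0.    ] shift target-axes [ 0.002  -0.0001 -0.    ] len 0.0019596806063890155
```

View pics/v9.png

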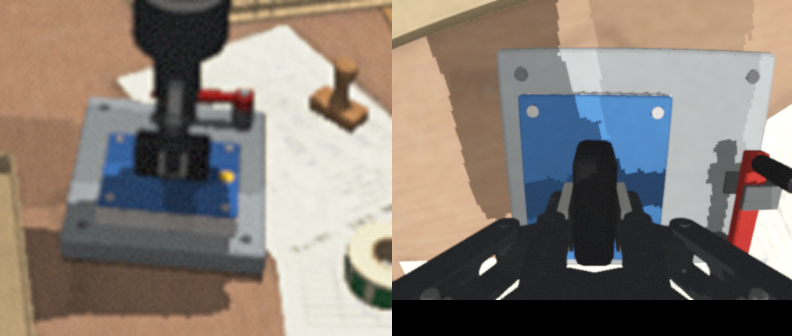

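The cover sits flat and square on the deck with its dot at the pin's end. The TCP is at z 0.0642, as computed for fully down, with an 18.5 N push against the hard stop. The latch lies in its catch, red arm at (745,200).

```bash
python3 -c "
from station import arm
print(arm.hand_in())"
```

```text
the job is handed in; nothing more can be done
None
```

I handed the job in with the latch closed in its catch and the cover on the pin, held fully pressed down at 18.5 N; the gauge, sticker roll and stamp were not touched, and no verdict was returned.

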